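# Park and lock the linear stage through its L-shaped gate

### The job

The linear stage has to be parked and locked before the rig is moved: push its black lock knob along the long leg of the L-shaped slot to the corner, then push it sideways into the short leg, right to the end. Leave the loose things standing around and on the stage where they are.

Things in the scene. Friction and masses are not known exactly. Their poses are not given: they have to be found in the camera images.
- stage: Linear stage fixed to the bench (place and heading vary): dark base 150 (x) x 260 (y) x 12 mm, black end blocks, on top an aluminium gate plate 140 (x) x 240 (y) mm, upper face 60 mm above the bench, with an L-shaped slot 16 mm wide: long leg along +y from (-22, -58) mm to the corner (-22, 62) mm, then short leg along +x to (23, 62) mm (pin centre). Origin: centre of the base's underside.
- knob (a point): Point on the axis of the upright black lock knob, 87 mm above the bench, moving with it. Knob: round, 22 mm in diameter, from 63 to 110 mm above the bench, on a 12 mm pin with 2 mm of play to each slot wall. It slides only within the slot, cannot tilt or lift, stays where it is left (no spring) and needs about 2 to 4 N to move.
- slot_corner (a point): Point on the gate plate's upper face (60 mm above the bench) at the slot's corner, where the pin's centre is to be before it turns. Axes as the stage's. The pin cannot enter the short leg until it is within 4 mm of the long leg's end stop, which lies 2 mm beyond this point.
- slot_end (a point): Point on the gate plate's upper face at the closed end of the short leg: the pin's centre when locked (the stop lets it go 2 mm further). Axes as the stage's.
- carriage (a joint): Travel of carriage and knob along the long leg (stage +y), m: 0 at the slot's beginning, 0.120 nominal at the corner, stopped by the slot's end at 0.122. Starts between 0 and 0.040.
- lock (a joint): Travel of the knob along the short leg (stage +x), m: 0 in the long leg, 0.045 nominal when locked, stopped by the slot's end at 0.047.
- bearing: Loose steel bearing ring, 26 mm across, 9 mm high, lying on the gate plate away from the slot, about 40 mm in x and -60 mm in y from the stage's centre. Origin: centre of its underside.
- screwdriver: Loose screwdriver 170 mm long lying along the stage's +x side. Origin about the middle of its length, on the bench.
- screw_jar: Loose closed jar, 48 mm across, 60 mm high, standing near the stage's -y end. Origin: centre of its underside.
- gauge_block: Loose steel block 50 x 30 x 35 mm high, standing near the stage's +y end. Origin: centre of its underside.
- mug: Loose white mug, 80 mm across, 92 mm high, standing to the left (+y) of the stage. Origin: centre of its underside.
- multimeter: Loose black multimeter 150 x 80 x 38 mm high lying to the right (-y) of the stage. Origin: centre of its underside.
- motor: Loose stepper motor 42 x 42 x 50 mm, with a shaft up to 70 mm, standing beyond the stage on the left. Origin: centre of its underside.

How it is judged:
On the way, in this order (a step that is already met when the one before it is completed fails the run):
1. the knob is at the slot's corner, still in the long leg (value of joint carriage above 0.112 m and value of joint lock below 0.03 m), for 0.02 s.
2. the knob is at the end of the short leg (value of joint lock above 0.04 m), for 0.2 s.
At the end, for the whole second after the job is handed in: The knob rests at the end of the short leg: its axis within 8 mm of the slot's end point, lock travel over 40 mm, carriage travel over 114 mm, at rest (value of joint carriage above 0.114 m and value of joint lock above 0.04 m and horizontal distance between knob and slot_end below 0.008 m and velocity of joint lock between -0.01 and 0.01 m/s); the robot touches nothing.
It fails at once if one of the loose things on or around the stage is moved more than 25 mm (distance of any of bearing, screwdriver, screw_jar, gauge_block, mug, multimeter, motor from where it was at the start of the episode above 0.025 m).
It also fails if it takes over 45 s, if anything falls off the work surface, if the arm or the gripper's body presses on something with over 40 N, if the wrist force passes 120 N, or if a joint passes its speed limit or range.

### The arm

A 7-joint arm with a two-finger parallel gripper is mounted at the origin on the work surface. World frame = base frame: x ahead of the robot, y to its left, z up, the work surface at z = 0. Lengths are in m, angles in rad, forces in N, time in s.
With the tool pointing down it reaches from about 0.425 to 0.95 m from the base axis. Payload 16.7 kg.
Tool frame: the origin (TCP) lies at the very end of the fingers, on their centre line; the grasp point (between the pads) lies 19 mm behind it; z points along the fingers, y is the direction in which the jaws open and shut (so a half turn about z gives the same grasp; the last joint's range is limited). The gripper opens to 94 mm and grips with 3 to 60 N. Pads are 16 mm wide; open, the fingers measure 119 mm over their backs; the gripper's body (75 mm by 177 mm) begins 78 mm behind the grasp point.
Start: joints at [-1.31, 0.426, 0.074, 1.606, -0.034, 1.111, -0.067], TCP at [0.27, 0.619, 0.205] pointing down, gripper open.
Joint ranges: [-2.85, 2.85], [-0.5, 2.14], [-1.23, 1.37], [0.21, 2.46], [-1.02, 4.16], [0.16, 2.05], [-2.73, 2.73]. Speed limits (rad/s): [1.89, 1.89, 2.39, 2.39, 3.01, 3.01, 3.01].

### API

Orientations are given as a unit quaternion [x, y, z, w].
In Python, from rig import bot, capture, finder gives the robot as it stands. The module is installed in compiled form; this text tells all that it offers.
- The arm moves only by the tool jog_arm, never from a script. Its argument "targets" is a list of rows, each an object of numbers: "x", "y", "z": the shift along the tool's x, y, z in mm; "turn": the turn about the tool's z in degrees; "jaw": the opening, from 0 (shut) to 1 (fully open). In form: [{"x": .., "y": .., "z": .., "turn": .., "jaw": ..}, ...]. A call has 1 to 20 rows; each row shifts and turns the pose as measured when the row begins, along the tool's axes as they then stand; what a row does not reach is not made up. A row lasts 1/8 s, in which the tool goes at most 62.5 mm and 10.7 degrees, less where a joint would pass 70% of its speed; a pose out of reach is approached as far as the arm can. A call with a gripper value outside its range is refused whole. The fingers move at their own pace and stop on an object; "grip_force" is the grip in N (left out, the last holds). Time passes only in rows, so rows that do not move let the fingers close. It gives the time, the measured TCP pose, the force and the opening at its end, in the units of the state.
- bot.sense(): the state, without advancing time (a new reading comes with each control period).
- capture(name): name is "scene" or "top"; returns a dict with "frame" (480x640x3 uint8, red, green, blue), "intrinsics" (3x3 intrinsics, pixels), "dist_coeffs" ([k1, k2, p1, p2, k3] as OpenCV has them; the pictures are not rectified), "camera_from_world" (4x4, takes a point from world to camera coordinates). Camera axes: x right, y down, z forward; pixel columns grow to the right and rows downward; lengths in m; the calibration is good to about 2 mm. A picture is of the moment at which its call begins. There is no depth.
- bot.sign_off(): hands the job in, once; it reports no verdict.
Trained networks look in a picture, given as the dict that the camera call returned (one of the last four; its "shot" number tells which), for a name from the list of things; names that differ only in an ending like _2 or _b are one class to them, and where a whole thing is asked for, a point or a joint stands for the part that bears it (a point fixed in the world has none). Each returns a list of dicts, best first, with "score" (0 to 1); they miss things now and then, are a little off and sometimes report something else, mostly with a low value. They report only what shows in the picture. A call takes as long as a camera call.
- finder.spot_in(picture, thing): "bbox" ([centre column, centre row, width, height] in pixels, round what is visible of it).
The state is a dict: "time_s": time; "joint_pos": joint angles; "dq": joint speeds; "joint_torque": joint torques, N m; "tcp_pos": TCP position; "tool_rot": TCP orientation; "wrist_force": force on the tool from outside, world axes, zero at the start; "moment": the same for the moment, N m; "opening": finger opening in m.
Only numpy, scipy, OpenCV 4.12 (cv2) and the standard library are available. Lean on these libraries where they do the work, as an engineer would, in place of code of your own. Each camera call takes 0.05 s, during which the arm holds its last target. There are 200 camera calls.

## Working session

There is one attempt and no reset: what is moved stays moved. The work goes in short steps, Python scripts to look and compute and a tool call to move; the robot and the scene stay as the last step left them, time stands still between calls to the robot, and variables do not carry over. Pictures are saved under pics/ and viewed, about 8 in all and at most 12, crops included, and the job is handed in when it is done.

Besides the shell and the picture viewer there is one more tool, called after "Emit:" as name([rows], argument=value, ...), one row to a line, values as JSON. jog_arm: Moves the arm, as the interface text tells. Its arguments: {"type":"object","properties":{"targets":{"type":"array"},"grip_force":{"type":"number"}},"required":["targets"]}

```bash
mkdir -p pics; cat > h.py <<'E'
import numpy as np, cv2
from rig import bot, capture, finder
from scipy.spatial.transform import Rotation as R
def ray(p,uv,z):
    K=np.array(p["intrinsics"]);d=np.array(p["dist_coeffs"]);T=np.array(p["camera_from_world"])
    n=cv2.undistortPoints(np.array(uv,float).reshape(-1,1,2),K,d).reshape(-1,2)
    Rm,t=T[:3,:3],T[:3,3];c=-Rm.T@t
    v=np.c_[n,np.ones(len(n))]@Rm
    return c+v*((z-c[2])/v[:,2])[:,None]
def proj(p,X):
    T=np.array(p["camera_from_world"])
    return cv2.projectPoints(np.array(X,float).reshape(-1,1,3),cv2.Rodrigues(T[:3,:3])[0],T[:3,3],np.array(p["intrinsics"]),np.array(p["dist_coeffs"]))[0].reshape(-1,2)
E
python3 - <<'E'
from h import *
for n in("scene","top"):
    p=capture(n);cv2.imwrite(f"pics/{n}0.png",p["frame"][:,:,::-1])
    T=np.array(p["camera_from_world"]);print(n,"cam",-T[:3,:3].T@T[:3,3])
    for t in("stage","knob","bearing","screwdriver","screw_jar","gauge_block","mug","multimeter","motor"):
        r=finder.spot_in(p,t)[:2]
        print(t,[(np.round(q["bbox"]).tolist(),round(q["score"],2),ray(p,q["bbox"][:2],.05).round(3).tolist()) for q in r])
s=bot.sense();print(s)
E
```

```text
scene cam [1.0785951  0.70970845 0.84070495]
stage [([341.0, 268.0, 90.0, 108.0], 0.91, [[0.585, 0.078, 0.05]])]
knob [([340.0, 235.0, 10.0, 33.0], 0.67, [[0.522, -0.006, 0.05]])]
bearing [([310.0, 234.0, 12.0, 12.0], 0.59, [[0.575, -0.051, 0.05]])]
screwdriver [([280.0, 274.0, 12.0, 55.0], 0.59, [[0.698, 0.015, 0.05]]), ([341.0, 236.0, 10.0, 28.0], 0.39, [[0.521, -0.003, 0.05]])]
screw_jar [([313.0, 213.0, 23.0, 21.0], 0.73, [[0.523, -0.109, 0.05]]), ([341.0, 233.0, 11.0, 26.0], 0.53, [[0.515, -0.011, 0.05]])]
gauge_block [([343.0, 239.0, 12.0, 35.0], 0.73, [[0.526, 0.009, 0.05]]), ([368.0, 330.0, 26.0, 24.0], 0.65, [[0.645, 0.239, 0.05]])]
mug [([476.0, 373.0, 68.0, 70.0], 0.65, [[0.554, 0.426, 0.05]])]
multimeter []
motor [([395.0, 383.0, 36.0, 42.0], 0.85, [[0.682, 0.357, 0.05]]), ([309.0, 234.0, 11.0, 13.0], 0.74, [[0.577, -0.052, 0.05]])]
top cam [0.53228789 0.00935699 1.29019024]
stage [([305.0, 245.0, 130.0, 110.0], 0.95, [[0.568, 0.041, 0.05]]), ([315.0, 260.0, 17.0, 9.0], 0.69, [[0.535, 0.018, 0.05]])]
knob []
bearing [([339.0, 237.0, 6.0, 12.0], 0.65, [[0.587, -0.035, 0.05
[... 484 characters left out ...]
5]])]
{'time_s': 1.0, 'joint_pos': array([-1.30953077,  0.42608009,  0.07391261,  1.60600175, -0.03414794,
        1.11081015, -0.0671169 ]), 'dq': array([-0.00160991, -0.00038246,  0.00175213,  0.00155802,  0.00046824,
       -0.00025311,  0.00093125]), 'joint_torque': array([-5.29444169e-04, -9.35502148e+01,  3.66245538e+00, -4.54566908e+01,
       -4.90510685e-02,  1.23528874e-02, -1.25857153e-05]), 'tcp_pos': array([0.26952869, 0.61880807, 0.20547967]), 'tool_rot': array([ 2.03994550e-01,  9.78972023e-01, -1.50586130e-05, -3.81568973e-05]), 'wrist_force': array([ 0.78238215,  0.05472538, -0.12643441]), 'moment': array([0.01126776, 0.00479202, 0.00428639]), 'opening': 0.09353099500879537}
```

```bash
python3 - <<'E'
import cv2
a=cv2.imread("pics/top0.png")[170:320,200:400];cv2.imwrite("pics/a.png",cv2.resize(a,None,fx=4,fy=4,interpolation=cv2.INTER_CUBIC))
a=cv2.imread("pics/scene0.png")[195:345,250:450];cv2.imwrite("pics/b.png",cv2.resize(a,None,fx=4,fy=4,interpolation=cv2.INTER_CUBIC))
E
```

```text
(no output)
```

View pics/a.png

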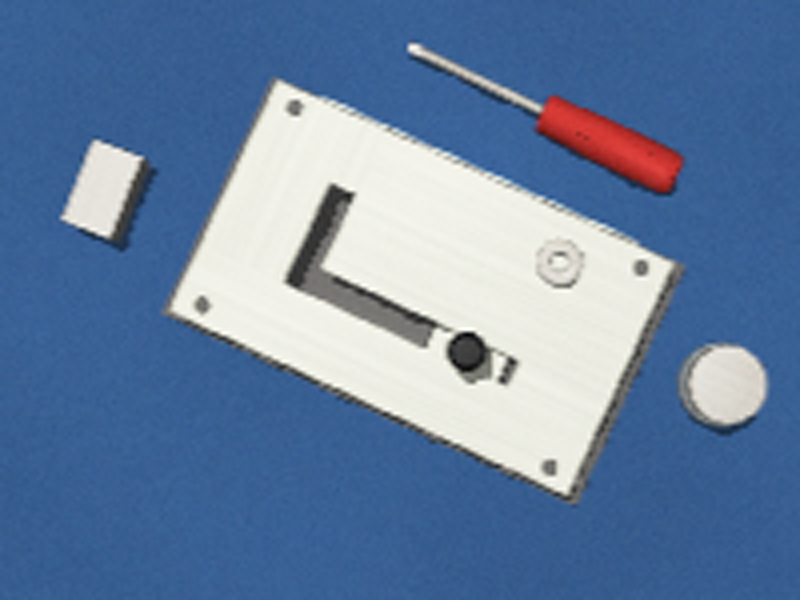

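View pics/b.png

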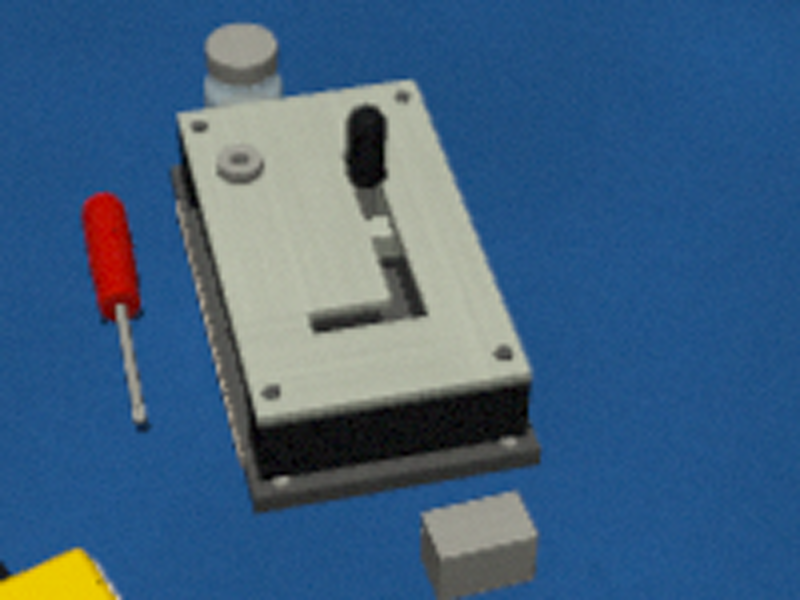

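View pics/scene0.png

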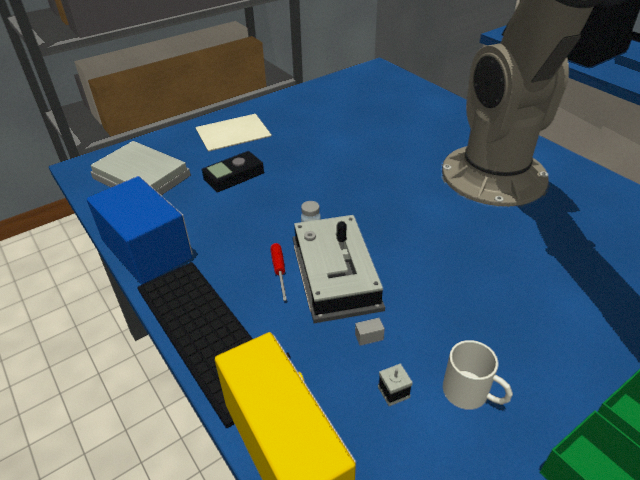

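The top crop (4x, offset 200,170) shows the plate corners at (275,80), (682,262), (575,500) and (168,312). The slot corner is near (305,280), the slot end near (340,190), and the knob's top at (468,350). So stage +y points left in the image and +x points up. The scene view agrees with this.

```bash
cat >> h.py <<'E'
from scipy.optimize import least_squares
def fit(p,uv,L):
    def st(q,L): 
        c,s=np.cos(q[2]),np.sin(q[2]); return np.c_[q[0]+c*L[:,0]-s*L[:,1],q[1]+s*L[:,0]+c*L[:,1]]
    W=ray(p,uv,.06)[:,:2]
    r=least_squares(lambda q:(st(q,L)-W).ravel(),[.57,.04,.4]); return r.x,st,(st(r.x,L)-W)
def kn(p,bb_uv,z): return ray(p,bb_uv,z)[:,:2]
E
python3 - <<'E'
from h import *
p=capture("top")
o=lambda a,off:(np.array(a,float)+.5)/4-.5+off
L=np.array([[70,120],[70,-120],[-70,-120],[-70,120]])/1000
q,st,res=fit(p,o([[275,80],[682,262],[577,500],[168,312]],[200,170]),L);print("top",q,np.degrees(q[2]),(res*1000).round(1))
s=capture("scene")
q2,_,res=fit(s,o([[260,418],[179,115],[415,82],[530,375]],[250,195]),L);print("scene",q2,np.degrees(q2[2]),(res*1000).round(1))
K=ray(p,o([[468,350]],[200,170]),.11)[0];K2=ray(s,o([[366,116]],[250,195]),.11)[0]
print("knob",K,K2)
for qq in(q,q2):
    c,sn=np.cos(qq[2]),np.sin(qq[2]);print("knob in stage",[(np.array([[c,sn],[-sn,c]])@(k[:2]-qq[:2])*1000).round(1) for k in(K,K2)])
    print("k0,corner,end",st(qq,np.array([[-22,-58],[-22,62],[23,62]])/1000).round(4).tolist())
    M=R.from_quat(bot.sense()["tool_rot"]).as_matrix();print("tool x",M[:,0].round(3),"y",M[:,1].round(3))
    print("yaw of tool y",np.degrees(np.arctan2(M[1,1],M[0,1])))
E
```

```text
top [ 0.57501302  0.03899804 -0.41301809] -23.664193672351903 [[-1.6 -2.6]
 [ 0.   2.9]
 [ 2.6  2.7]
 [-1.1 -3. ]]
scene [ 0.57354213  0.04458362 -0.42735234] -24.485485328381287 [[ 1.6  0.3]
 [-0.1 -0.4]
 [-0.6 -0.5]
 [-0.8  0.7]]
knob [0.54092697 0.01482476 0.11      ] [0.53936446 0.01947066 0.11      ]
knob in stage [array([-21.5, -35.8]), array([-24.8, -32.2])]
k0,corner,end [[0.5316, -0.0053], [0.5797, 0.1046], [0.621, 0.0866]]
tool x [-0.917  0.399  0.   ] y [ 0.399  0.917 -0.   ]
yaw of tool y 66.45792953125033
knob in stage [array([-17.3, -40.6]), array([-20.7, -37. ])]
k0,corner,end [[0.5295, 0.0009], [0.5792, 0.1101], [0.6202, 0.0915]]
tool x [-0.917  0.399  0.   ] y [ 0.399  0.917 -0.   ]
yaw of tool y 66.45792953125033
```

Emit:
jog_arm([
  {"x": -44,"y": -40,"z": 0,"turn": 0,"jaw": 0.7},
  {"x": -44,"y": -40,"z": 0,"turn": 0,"jaw": 0.7},
  {"x": -44,"y": -40,"z": 0,"turn": 0,"jaw": 0.7},
  {"x": -44,"y": -40,"z": 0,"turn": 0,"jaw": 0.7},
  {"x": -44,"y": -40,"z": 0,"turn": 0,"jaw": 0.7},
  {"x": -44,"y": -40,"z": 0,"turn": 0,"jaw": 0.7},
  {"x": -44,"y": -40,"z": 0,"turn": 0,"jaw": 0.7},
  {"x": -44,"y": -40,"z": 0,"turn": 0,"jaw": 0.7},
  {"x": -44,"y": -40,"z": 0,"turn": 0,"jaw": 0.7},
  {"x": -44,"y": -40,"z": 0,"turn": 0,"jaw": 0.7},
  {"x": 0,"y": 0,"z": 0,"turn": 0,"jaw": 0.7},
], grip_force=25)

```text
time_s: 2.48
tcp_pos: [0.5206, 0.06, 0.2062]
tool_rot: [0.203, 0.979, 0.002, 0.002]
wrist_force: [-0.2, 1.2, 0.7]
opening: 0.0656
```

```bash
python3 - <<'E'
from h import *
K=np.array([.540,.017,.075])
s=bot.sense();M=R.from_quat(s["tool_rot"]).as_matrix();print(s["time_s"],s["tcp_pos"],M[:,1],"d(tool mm)",(M.T@(K-s["tcp_pos"])*1000).round(1))
E
```

```text
2.475 [0.52061891 0.06001813 0.20615629] [0.3983021  0.91723957 0.005197  ] d(tool mm) [-34.6 -32.4 131.1]
```

Emit:
jog_arm([
  {"x": -35,"y": -32,"z": 0,"turn": 0,"jaw": 0.7},
  {"x": 0,"y": 0,"z": 40,"turn": 0,"jaw": 0.7},
  {"x": 0,"y": 0,"z": 25,"turn": 0,"jaw": 0.7},
  {"x": 0,"y": 0,"z": 0,"turn": 0,"jaw": 0.7},
  {"x": 0,"y": 0,"z": 0,"turn": 0,"jaw": 0.7},
])

```text
time_s: 3.1
tcp_pos: [0.5417, 0.0183, 0.1412]
tool_rot: [0.202, 0.979, 0.003, 0.003]
wrist_force: [0.1, 0.4, -0.0]
opening: 0.0657
```

```bash
python3 - <<'E'
from h import *
K=np.array([.540,.017,.072])
s=bot.sense();M=R.from_quat(s["tool_rot"]).as_matrix();print(s["time_s"],s["tcp_pos"],M[:,2],"d(tool mm)",(M.T@(K-s["tcp_pos"])*1000).round(1))
p=capture("scene");print(proj(p,[s["tcp_pos"]]))
a=p["frame"][170:320,250:450,::-1];cv2.imwrite("pics/c.png",cv2.resize(a,None,fx=4,fy=4,interpolation=cv2.INTER_CUBIC))
E
```

```text
3.1 [0.54169484 0.01828751 0.14119357] [ 0.00677489  0.0055784  -0.99996149] d(tool mm) [ 1.3 -2.4 69.2]
[[340.03367297 212.39238231]]
```

View pics/c.png

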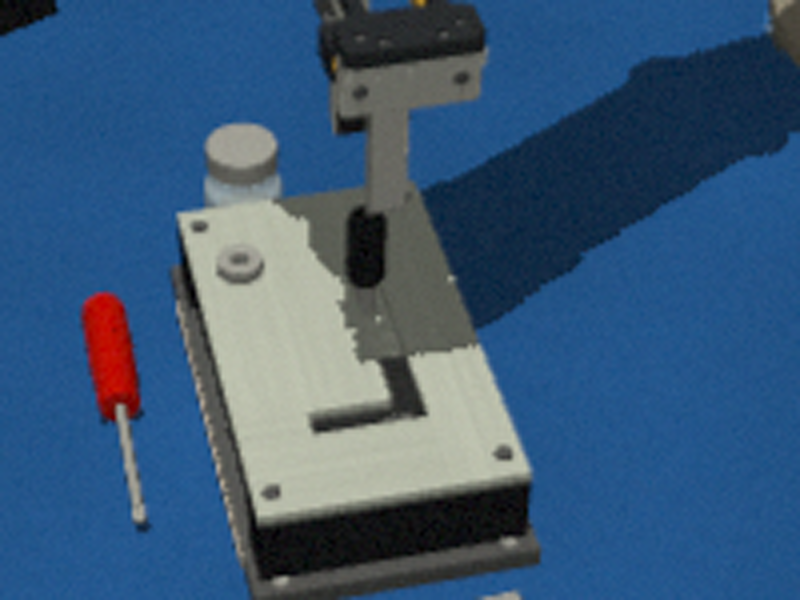

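The front finger (crop 368–410, tip at row 210) stands on the +y side of the knob (366,210–285), which agrees with the projected TCP. Descending around the knob.

Emit:
jog_arm([
  {"x": 1,"y": -2,"z": 20,"turn": 0,"jaw": 0.7},
  {"x": 0,"y": 0,"z": 20,"turn": 0,"jaw": 0.7},
  {"x": 0,"y": 0,"z": 20,"turn": 0,"jaw": 0.7},
  {"x": 0,"y": 0,"z": 7,"turn": 0,"jaw": 0.7},
  {"x": 0,"y": 0,"z": 0,"turn": 0,"jaw": 0.7},
])

```text
time_s: 3.78
tcp_pos: [0.5439, 0.0199, 0.0781]
tool_rot: [0.201, 0.98, 0.006, 0.006]
wrist_force: [0.3, -0.6, 0.7]
opening: 0.0658
```

```bash
python3 - <<'E'
from h import *
K=np.array([.540,.017,.072])
s=bot.sense();M=R.from_quat(s["tool_rot"]).as_matrix();print(s["time_s"],s["tcp_pos"],s["wrist_force"],"d(tool mm)",(M.T@(K-s["tcp_pos"])*1000).round(1))
p=capture("scene")
a=p["frame"][170:320,250:450,::-1];cv2.imwrite("pics/d.png",cv2.resize(a,None,fx=4,fy=4,interpolation=cv2.INTER_CUBIC))
E
```

```text
3.775 [0.54394315 0.01985681 0.07810418] [ 0.28237522 -0.61808696  0.68477814] d(tool mm) [ 2.6 -4.3  6. ]
```

View pics/d.png

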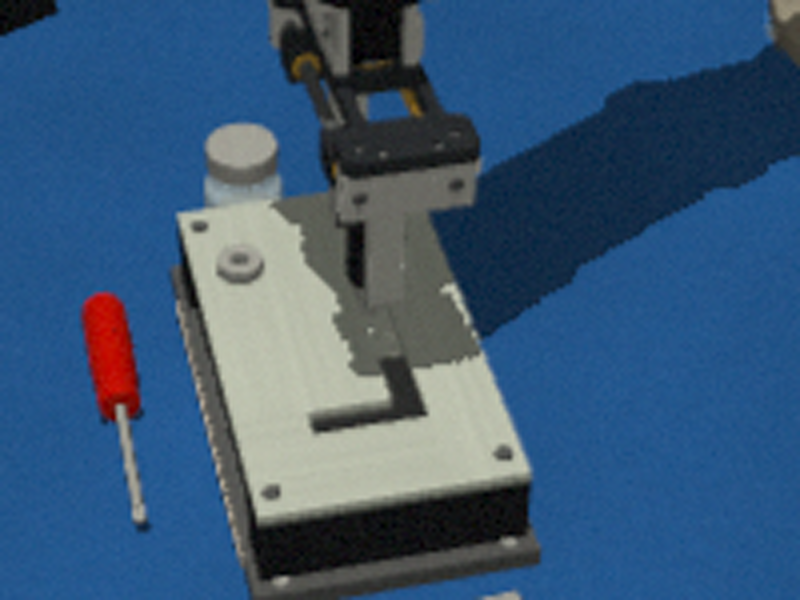

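The open jaws now straddle the knob. The front finger's tip at (384,302) lies on the slot line to within about 2 mm. Closing.

Emit:
jog_arm([
  {"x": 2,"y": -3,"z": 4,"turn": 0,"jaw": 0.7},
  {"x": 0,"y": 0,"z": 0,"turn": 0,"jaw": 0},
  {"x": 0,"y": 0,"z": 0,"turn": 0,"jaw": 0},
  {"x": 0,"y": 0,"z": 0,"turn": 0,"jaw": 0},
  {"x": 0,"y": 0,"z": 0,"turn": 0,"jaw": 0},
  {"x": 0,"y": 0,"z": 0,"turn": 0,"jaw": 0},
], grip_force=25)

```text
time_s: 4.58
tcp_pos: [0.5419, 0.0178, 0.0759]
tool_rot: [0.201, 0.98, 0.007, 0.008]
wrist_force: [-0.4, -0.2, -0.7]
opening: 0.0214
```

```bash
python3 - <<'E'
from h import *
s=bot.sense();M=R.from_quat(s["tool_rot"]).as_matrix();print(s["tcp_pos"],s["wrist_force"],s["opening"],M.round(3))
for q in ([.575,.039,-.413],[.5735,.0446,-.4274]):
    c,sn=np.cos(q[2]),np.sin(q[2]);d=np.array([[c,sn],[-sn,c]])@(s["tcp_pos"][:2]-q[:2])*1000
    print("stage xy",d)
p=capture("top");o=lambda a,off:(np.array(a,float)+.5)/4-.5+off
L=np.array([[-30,70],[31,70],[31,54],[-14,54]])/1000
print(fit(p,o([[288,285],[330,184],[355,193],[322,268]],[200,170]),L)[::2])
s=capture("scene");print(fit(s,o([[426,315],[315,332],[308,313],[385,300]],[250,195]),L)[::2])
E
```

```text
[0.54187113 0.01780822 0.07586307] [-0.43717235 -0.23063504 -0.65498981] 0.021436017076988955 [[-0.919  0.394  0.018]
 [ 0.394  0.919  0.01 ]
 [-0.013  0.016 -1.   ]]
stage xy [-21.83791299 -32.7065592 ]
stage xy [-17.67838681 -37.49212482]
(array([ 0.57774866,  0.03919013, -0.37934579]), array([[ 4.63405973e-05,  1.01255429e-03],
       [ 8.26178199e-04,  6.28060405e-04],
       [-2.92697341e-04, -3.96431787e-04],
       [-5.79821492e-04, -1.24418298e-03]]))
(array([ 0.5742044 ,  0.04208865, -0.41492545]), array([[-0.00056826,  0.0003097 ],
       [ 0.00214581,  0.00029087],
       [ 0.00095985, -0.00117086],
       [-0.0025374 ,  0.0005703 ]]))
```

Gripped: the opening of 21.4 mm matches the knob. Now along the long leg.

Emit:
jog_arm([
  {"x": 0,"y": 12,"z": 0,"turn": 0,"jaw": 0},
  {"x": 0,"y": 12,"z": 0,"turn": 0,"jaw": 0},
  {"x": 0,"y": 12,"z": 0,"turn": 0,"jaw": 0},
  {"x": 0,"y": 12,"z": 0,"turn": 0,"jaw": 0},
])

```text
time_s: 5.18
tcp_pos: [0.5614, 0.0638, 0.0759]
tool_rot: [0.202, 0.979, 0.006, 0.007]
wrist_force: [0.8, -2.7, -3.8]
opening: 0.0214
```

```bash
cat > r.py <<'E'
from h import *
s=bot.sense();print(s["time_s"],s["tcp_pos"],s["wrist_force"],s["opening"])
M=R.from_quat(s["tool_rot"]).as_matrix();print("F tool",M.T@s["wrist_force"],"tilt",M[:,2],"yaw y",np.degrees(np.arctan2(M[1,1],M[0,1])))
for q in ([.575,.039,-.413],[.5735,.0446,-.4274],[.574,.042,-.415]):
    c,sn=np.cos(q[2]),np.sin(q[2]);print("stage xy",np.array([[c,sn],[-sn,c]])@(s["tcp_pos"][:2]-q[:2])*1000)
E
python3 r.py
```

```text
5.175 [0.56138429 0.06382966 0.07594249] [ 0.79232767 -2.69528869 -3.79911727] 0.02139972845741519
F tool [-1.7470886  -2.21789045  3.78870686] tilt [ 0.0165655   0.00848797 -0.99982675] yaw y 66.74990062673594
stage xy [-22.43651818  17.27721597]
stage xy [-18.99667142  12.4778485 ]
stage xy [-20.3463416   14.89014938]
```

Emit:
jog_arm([
  {"x": 0,"y": 12,"z": 0,"turn": 0,"jaw": 0},
  {"x": 0,"y": 12,"z": 0,"turn": 0,"jaw": 0},
  {"x": 0,"y": 12,"z": 0,"turn": 0,"jaw": 0},
  {"x": 0,"y": 4,"z": 0,"turn": 0,"jaw": 0},
  {"x": 0,"y": 0,"z": 0,"turn": 0,"jaw": 0},
])

```text
time_s: 5.8
tcp_pos: [0.5783, 0.1042, 0.076]
tool_rot: [0.201, 0.98, 0.006, 0.007]
wrist_force: [2.0, -1.3, -6.0]
opening: 0.0215
```

```bash
python3 r.py
```

```text
5.8 [0.57830816 0.10424647 0.0759575 ] [ 2.03583972 -1.25325825 -6.02038553] 0.02154175601528096
F tool [-2.29479946 -0.43344843  6.04204928] tilt [ 0.01601308  0.00795824 -0.99984011] yaw y 66.83866775189946
stage xy [-23.15723691  61.08836039]
stage xy [-20.34817411  56.27407267]
stage xy [-21.15468113  58.69976474]
```

Emit:
jog_arm([
  {"x": 0,"y": 3,"z": 0,"turn": 0,"jaw": 0},
  {"x": 0,"y": 3,"z": 0,"turn": 0,"jaw": 0},
])

```text
time_s: 6.05
tcp_pos: [0.5804, 0.1089, 0.076]
tool_rot: [0.201, 0.979, 0.005, 0.007]
wrist_force: [-0.3, -4.8, -7.3]
opening: 0.0216
```

```bash
python3 r.py
```

```text
6.05 [0.58040485 0.10888988 0.07597389] [-0.33728667 -4.83033888 -7.30448977] 0.021600531367674834
F tool [-1.5136569  -4.66567157  7.262359  ] tilt [ 0.01549302  0.00741718 -0.99985246] yaw y 66.76443370720995
stage xy [-23.10051078  66.1828807 ]
stage xy [-20.36481241  61.36888163]
stage xy [-21.10814414  63.79438832]
```

Emit:
jog_arm([
  {"x": 0,"y": 3,"z": 0,"turn": 0,"jaw": 0},
  {"x": 0,"y": 3,"z": 0,"turn": 0,"jaw": 0},
])

```text
time_s: 6.3
tcp_pos: [0.5813, 0.111, 0.0758]
tool_rot: [0.203, 0.979, 0.003, 0.006]
wrist_force: [-9.1, -20.6, 6.9]
opening: 0.0213
```

```bash
python3 r.py
```

```text
6.3 [0.58134069 0.110965   0.07579521] [ -9.07284722 -20.57309992   6.94103132] 0.021332063302299403
F tool [  0.09969377 -22.42599565  -7.12823212] tilt [ 0.01210364  0.00378867 -0.99991957] yaw y 66.63081534694314
stage xy [-23.07622429  68.45914081]
stage xy [-20.37330546  63.64525545]
stage xy [-21.08841022  66.07069244]
```

The end stop is reached (22 N against +y). I'll back off slightly, then go sideways into the short leg, which is tool −x.

Emit:
jog_arm([
  {"x": 0,"y": -1.5,"z": 0,"turn": 0,"jaw": 0},
  {"x": -6,"y": 0,"z": 0,"turn": 0,"jaw": 0},
  {"x": -6,"y": 0,"z": 0,"turn": 0,"jaw": 0},
])

```text
time_s: 6.68
tcp_pos: [0.5913, 0.1058, 0.0759]
tool_rot: [0.202, 0.979, 0.004, 0.005]
wrist_force: [-5.3, -2.1, -3.2]
opening: 0.021
```

```bash
python3 r.py
```

```text
6.675 [0.59132494 0.1057999  0.07590985] [-5.26504669 -2.11935864 -3.1979031 ] 0.020969800922656656
F tool [ 4.01946808 -4.05845682  3.13237714] tilt [ 0.01037633  0.00503988 -0.99993346] yaw y 66.6772106555584
stage xy [-11.85838338  67.73558025]
stage xy [-9.14620869 63.08330123]
stage xy [-9.86914462 65.36956899]
```

Emit:
jog_arm([
  {"x": -8,"y": 0,"z": 0,"turn": 0,"jaw": 0},
  {"x": -8,"y": 0,"z": 0,"turn": 0,"jaw": 0},
  {"x": -8,"y": 0,"z": 0,"turn": 0,"jaw": 0},
])

```text
time_s: 7.05
tcp_pos: [0.6136, 0.0958, 0.0759]
tool_rot: [0.202, 0.979, 0.003, 0.003]
wrist_force: [-5.3, -1.9, -2.0]
opening: 0.0211
```

```bash
python3 r.py;  python3 - <<'E'
from h import *
p=capture("scene")
a=p["frame"][170:320,250:450,::-1];cv2.imwrite("pics/e.png",cv2.resize(a,None,fx=4,fy=4,interpolation=cv2.INTER_CUBIC))
E
```

```text
7.05 [0.61361558 0.09576199 0.07590965] [-5.34347121 -1.88118641 -1.97452816] 0.021131072953786814
F tool [ 4.17256815 -3.85738201  1.92369109] tilt [ 0.00770162  0.00510286 -0.99995732] yaw y 66.68801721859236
stage xy [12.58688753 67.48819641]
stage xy [15.30008999 63.18794278]
stage xy [14.57657217 65.17107617]
```

View pics/e.png

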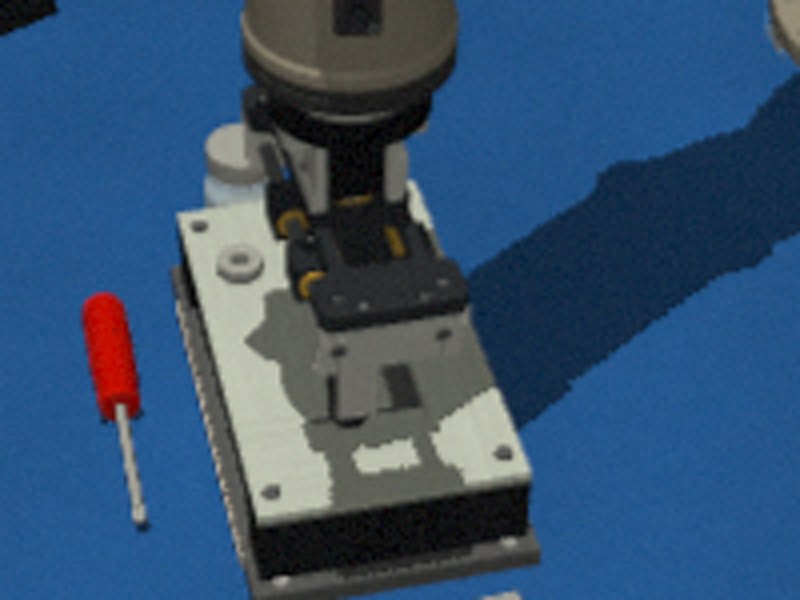

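The long leg at (405,385) is empty and the knob is hidden behind the finger at (345,400) in the short leg, so it is moving with the gripper. Continuing to the stop.

Emit:
jog_arm([
  {"x": -5,"y": 0,"z": 0,"turn": 0,"jaw": 0},
  {"x": -4,"y": 0,"z": 0,"turn": 0,"jaw": 0},
  {"x": -3,"y": 0,"z": 0,"turn": 0,"jaw": 0},
])

```text
time_s: 7.48
tcp_pos: [0.6257, 0.0903, 0.0759]
tool_rot: [0.202, 0.979, 0.003, 0.003]
wrist_force: [-4.3, -2.6, -0.8]
opening: 0.0216
```

```bash
python3 r.py
```

```text
7.475 [0.62573641 0.09030831 0.07589902] [-4.32636603 -2.56002215 -0.81008938] 0.021558543850827887
F tool [ 2.96190391 -4.07037145  0.76589994] tilt [ 0.00726084  0.00497847 -0.99996125] yaw y 66.66257375520148
stage xy [25.8774863  67.35786395]
stage xy [28.59118754 63.24900183]
stage xy [27.86740502 65.06732514]
```

Emit:
jog_arm([
  {"x": -3,"y": 0,"z": 0,"turn": 0,"jaw": 0},
  {"x": -3,"y": 0,"z": 0,"turn": 0,"jaw": 0},
])

```text
time_s: 7.72
tcp_pos: [0.627, 0.0898, 0.0756]
tool_rot: [0.202, 0.979, 0.003, -0.002]
wrist_force: [-21.5, 2.1, 13.3]
opening: 0.0212
```

```bash
python3 r.py
```

```text
7.725 [0.626974   0.08981125 0.07560478] [-21.48097685   2.12063059  13.26374061] 0.021158835681241543
F tool [ 20.63046973  -6.45895575 -13.21067238] tilt [-0.00174919  0.00713736 -0.999973  ] yaw y 66.7338261801752
stage xy [27.21052582 67.39931567]
stage xy [29.92349197 63.30964437]
stage xy [29.20035897 65.11144286]
```

Stopped by the slot's end (20.6 N against the push). Releasing and lifting away.

Emit:
jog_arm([
  {"x": 0.5,"y": 0,"z": 0,"turn": 0,"jaw": 0},
  {"x": 0,"y": 0,"z": 0,"turn": 0,"jaw": 0.6},
  {"x": 0,"y": 0,"z": 0,"turn": 0,"jaw": 0.6},
  {"x": 0,"y": 0,"z": 0,"turn": 0,"jaw": 0.6},
  {"x": 0,"y": 0,"z": 0,"turn": 0,"jaw": 0.6},
  {"x": 0,"y": 0,"z": -15,"turn": 0,"jaw": 0.6},
  {"x": 0,"y": 0,"z": -30,"turn": 0,"jaw": 0.6},
  {"x": 0,"y": 0,"z": -40,"turn": 0,"jaw": 0.6},
  {"x": 0,"y": 0,"z": -40,"turn": 0,"jaw": 0.6},
  {"x": 50,"y": 0,"z": 0,"turn": 0,"jaw": 0.6},
  {"x": 55,"y": 0,"z": 0,"turn": 0,"jaw": 0.6},
  {"x": 30,"y": 40,"z": 0,"turn": 0,"jaw": 0.6},
  {"x": 0,"y": 50,"z": 0,"turn": 0,"jaw": 0.6},
  {"x": 0,"y": 50,"z": 0,"turn": 0,"jaw": 0.6},
  {"x": 0,"y": 50,"z": 0,"turn": 0,"jaw": 0.6},
  {"x": 0,"y": 0,"z": 0,"turn": 0,"jaw": 0.6},
  {"x": 0,"y": 0,"z": 0,"turn": 0,"jaw": 0.6},
])

```text
time_s: 9.85
tcp_pos: [0.58, 0.323, 0.2217]
tool_rot: [0.203, 0.979, 0.008, 0.005]
wrist_force: [0.3, -0.9, -0.6]
opening: 0.0564
```

```bash
python3 r.py;  python3 - <<'E'
from h import *
p=capture("top");s=capture("scene")
big=lambda a:cv2.resize(a[:,:,::-1],None,fx=4,fy=4,interpolation=cv2.INTER_CUBIC)
cv2.imwrite("pics/f.png",big(p["frame"][170:320,200:400]))
cv2.imwrite("pics/g.png",big(s["frame"][195:345,250:450]))
E
```

```text
9.85 [0.57996949 0.3230231  0.22165695] [ 0.33756513 -0.92011828 -0.60133784] 0.05635722541647782
F tool [-0.67251879 -0.72069054  0.5920293 ] tilt [ 0.01233526  0.01452347 -0.99981844] yaw y 66.55462746122112
stage xy [-109.44353232  262.13723146]
stage xy [-109.5205272   256.05961964]
stage xy [-107.84290143  259.57566123]
```

View pics/f.png

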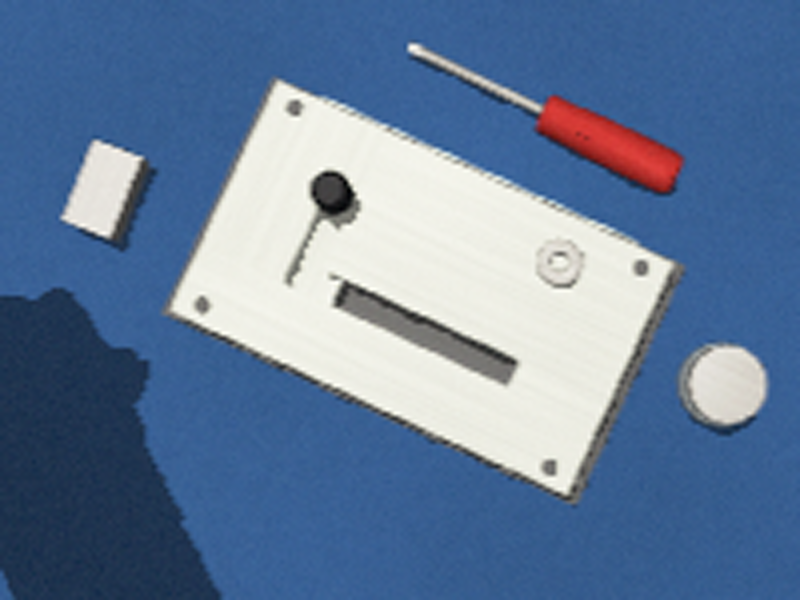

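View pics/g.png

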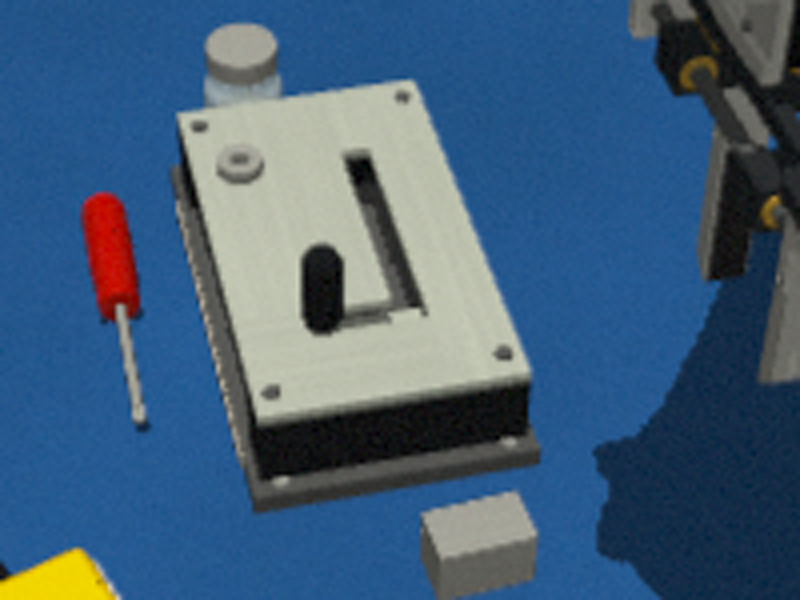

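The knob now sits at the short leg's closed end: top view (331,193), scene view (322,250–330). All the loose things in the crops are at the same pixels as before. I'll check the number, then hand in.

```bash
python3 - <<'E'
from h import *
p=capture("top");s=capture("scene")
o=lambda a,off:(np.array(a,float)+.5)/4-.5+off
q=np.array([.5745,.0415,-.415]);c,sn=np.cos(q[2]),np.sin(q[2])
for im,uv,off in((p,[[468,350],[331,192]],[200,170]),(s,[[366,116],[322,256]],[250,195])):
    k=(ray(im,o(uv,off),.11)[:,:2]-q[:2])@np.array([[c,-sn],[sn,c]])*1000
    print("before/after stage",k.round(1).tolist(),"moved",(k[1]-k[0]).round(1))
for t in("motor","mug","multimeter"): print(t,[np.round(finder.spot_in(p,t)[0]["bbox"]) if finder.spot_in(p,t) else None])
E
```

```text
before/after stage [[-20.0, -37.9], [25.9, 62.4]] moved [ 45.9 100.3]
before/after stage [[-23.3, -34.3], [24.0, 66.3]] moved [ 47.3 100.7]
motor [array([172., 199.,  32.,  26.])]
mug [None]
multimeter [array([511., 247.,  40.,  68.])]
```

```bash
python3 -c "
from rig import bot
print(bot.sign_off())"
```

```text
the job is handed in; nothing more can be done
None
```

The stage is parked and locked, and the job is handed in. I gripped the knob and slid it along the long leg to the end stop (22 N against the push). Then I moved it along the short leg to its end stop (21 N), opened the jaws, lifted and moved clear. The clock read 9.85 s when the arm came to rest, and a few camera calls followed.

**Last checks**
- **Knob travel:** the pictures show it moved about 46–47 mm along the short leg and 100 mm along the long leg.
- **Knob position:** the two cameras put it at stage (25.9, 62.4) and (24.0, 66.3) mm; the slot end is at (23, 62). They disagree by about 4 mm along the stage, as their readings did from the start. Contact with both stops supports the knob being fully home.
- **Loose things:** bearing, screwdriver, jar and gauge block show at the same pixels as before. Motor and multimeter were found within 2 pixels of their first positions.
- **Mug not confirmed:** the finder did not report the mug in the last top picture, possibly because the arm hid it. The tool passed it at about 0.2 m height, above the 92 mm mug, and no contact force showed.
- **Robot:** clear of everything, with the wrist force near zero.

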